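# Index a tube carousel and set its brake

### The job

Without gripping anything, turn the sample carousel by pushing one of its four spokes with a fingertip until the blue-capped tube stands at rest squarely in front of the reader's green window. Then push the red brake lever round, away from the carousel, all the way to its stop so the wheel is braked with the blue tube still at the window, and draw back. Leave the brake alone until the tube is in place, do not press against the tubes or the grey reader, and leave everything else on the bench where it stands.

Things in the scene. Friction and masses are not known exactly. Their poses are not given: they have to be found in the camera images.
- stand: The carousel's white stand, fixed to the bench, placed differently each time. Origin: on the carousel's axis, at bench height; own z up, own +x points from the axis to the reader's window (roughly away from the robot), own -y to the side of the brake lever. Round deck of radius 125 mm, 12 mm high; the lever's deck is a disc of radius 72 mm round the lever's pivot, same height.
- reader: Grey reader block, fixed on the stand, 44 mm (stand's x) by 54 mm (y), 98 mm high; its face with the green window, 14 mm wide, looks at the carousel's axis from 119 mm away. Origin as the stand's.
- read_spot (a point): Where the axis of the blue tube must stand: on the stand's +x axis, 100 mm from the carousel's axis, in front of the middle of the green window, 75 mm above the bench.
- hub (a point): Top of the aluminium hub (48 mm across), on the vertical axis of rotation, 90 mm above the bench. Four straight aluminium spokes at 90 degrees, 12 mm wide, 68 to 80 mm above the bench, bare from 24 to 86 mm from the axis, each ending in a black collar (27 mm across) round a tube, 100 mm from the axis. Between spokes it is open down to 30 mm height: room for a fingertip 55 to 65 mm from the axis.
- carousel (a joint): Angle of the carousel, rad, positive counterclockwise from above; 0 (or whole turns) when the blue tube's spoke points along the stand's +x, at the window. The red, purple and green tubes' spokes lie +90, +180 and +270 degrees from the blue one. Turns endlessly both ways, stiffly (0.09 N m, 1.5 N at 60 mm), and stays where it is left. Starts between 0.8 and 5.48 rad.
- tube_blue: Tube with a blue cap, 16 mm diameter, 86 mm long, upright, fixed in its spoke's collar 100 mm from the axis; origin at the centre of its lower end, 22 mm above the bench. All tubes reach 108 mm above the bench.
- tube_red: Same, with a red cap.
- tube_purple: Same, with a purple cap.
- tube_green: Same, with a green cap.
- brake (a joint): Angle of the brake lever, rad, about a vertical axis, positive counterclockwise from above: 0 to 0.12 off (start), 1.1 at its stop, on. At value q the lever points along the stand's direction pi + 0.35 + q (0 = stand's +x): at first about -x, at the stop about -y, away from the carousel. Stiff (0.07 N m), stays where it is left. Dots on the deck: yellow off, green on.
- brake_pivot (a point): Axis of the brake lever, on the stand at x = 30 mm, y = -190 mm, 41 mm above the bench. The lever is a red bar 12 mm wide, 35 to 47 mm above the bench, on a boss of 15 mm radius, bare from 15 to 77 mm from the pivot.
- brake_tip (a point): Centre of the black ball of 22 mm diameter at the lever's end, 88 mm from the pivot, 41 mm above the bench.
- dropper: Loose dropper bottle with a blue cap, 27 mm wide, 63 mm high; bystander. Origin at the centre of its underside, as for all bystanders.
- capillary_box: Loose green and white box, 30x84x22 mm; bystander.
- rack: Loose blue tube rack, empty, 62x148x66 mm; bystander.
- petri: Loose petri dish, 62 mm across, 16 mm high; bystander.
- timer: Loose white timer, 66x58x20 mm; bystander.
- pen: Loose marker pen with a red cap, 11x127x12 mm; bystander.

How it is judged:
On the way:
1. the blue tube stands still at the window, brake still off (horizontal distance between tube_blue and read_spot below 0.007 m and velocity of joint carousel between -0.05 and 0.05 rad/s and value of joint brake below 0.3 rad), for 0.3 s.
At the end, for the whole second after the job is handed in: The blue tube's axis is within 7 mm of the spot before the middle of the window, the carousel is at rest, the brake lever is within 0.1 rad of its stop, and the bystanders are at rest (horizontal distance between tube_blue and read_spot below 0.007 m and velocity of joint carousel between -0.05 and 0.05 rad/s and value of joint brake above 1 rad and linear speed of each of dropper, capillary_box, rack, petri, timer, pen below 0.02 m/s); the robot touches nothing.
It fails at once if the brake lever is pushed on while the blue tube is not at the window (value of joint brake above 0.35 rad and horizontal distance between tube_blue and read_spot above 0.0075 m).
It fails at once if a tube is pressed with more than 2 N (contact force between any of the arm, the fingers and tube_blue above 2 N or contact force between any of the arm, the fingers and tube_red above 2 N or contact force between any of the arm, the fingers and tube_purple above 2 N or contact force between any of the arm, the fingers and tube_green above 2 N).
It fails at once if the reader is pressed with more than 4 N (contact force between any of the arm, the fingers and reader above 4 N).
It fails at once if a bystander is moved more than 15 mm or lifted more than 8 mm (distance of any of dropper, capillary_box, rack, petri, timer, pen from where it was at the start of the episode above 0.015 m or height (world z) of any of dropper, capillary_box, rack, petri, timer above 0.008 m or height (world z) of pen above 0.02 m).
It also fails if it takes over 54 s, if anything falls off the work surface, if the arm or the gripper's body presses on something with over 40 N, if the wrist force passes 120 N, or if a joint passes its speed limit or range.

### The arm

A 7-joint arm with a two-finger parallel gripper is mounted at the origin on a cart in front of the work surface, level with it; the furniture and walls round the work are solid. World frame = base frame: x ahead of the robot, y to its left, z up, the work surface at z = 0. Lengths are in m, angles in rad, forces in N, time in s.
With the tool pointing down it reaches from about 0.425 to 0.875 m from the base axis. Payload 4.7 kg.
Tool frame: the origin (TCP) lies between the finger pads; the fingertips stand 14 mm ahead of it and the grasp point (between the pads) lies 5 mm behind it; z points along the fingers, y is the line along which they close (so a half turn about z gives the same grasp; the last joint's range is limited). The gripper opens to 87 mm and grips with 3 to 60 N. Pads are 19 mm wide; open, the fingers measure 117 mm over their backs; the gripper's body (75 mm by 190 mm) begins 51 mm behind the grasp point.
Start: joints at [1.15, 0.321, -0.07, 1.45, 0.023, 1.371, -0.057], TCP at [0.274, -0.59, 0.204] pointing down, gripper open.
Joint ranges: [-2.86, 2.86], [-0.3, 2.09], [-1.38, 1.24], [0.06, 2.45], [-1.56, 4.7], [0.09, 2.05], [-2.69, 2.69]. Speed limits (rad/s): [2.57, 2.57, 3.14, 3.14, 3.14, 3.14, 3.14].

### API

Orientations are given as a rotation vector (axis times angle).
In Python, from bench import ctrl gives the robot as it stands.
- The arm moves only by the shell command python3 -m inch 'ROWS' [OPENING] [FORCE]. ROWS is JSON, a list of rows, each a list of 6 numbers: the shift along the world's x, y, z in mm, then the turn, a rotation vector about the world's x, y, z in degrees. In form: [[tx, ty, tz, rx, ry, rz], ...]. A call has 1 to 20 rows; each row is the pose to reach, as a shift and turn from the pose commanded when the call began; what a row does not reach only later rows make up. A row lasts 1/8 s, in which the tool goes at most 62.5 mm and 10.7 degrees, less where a joint would pass 70% of its speed; a pose out of reach is approached as far as the arm can. A call with a gripper value outside its range is refused whole. OPENING is the finger opening in mm, from 0 to 87, set as the call begins (- or left out, the last holds). The fingers move at their own pace and stop on an object; FORCE is the grip in N (left out, the last holds). Time passes only in rows, so rows that repeat a pose let the fingers close. It gives the time, the measured TCP pose, the force, the opening and the grip force at its end, in the units of the state.
- ctrl.get_state(): the state, without advancing time (a new reading comes with each control period).
- ctrl.get_image(name): name is "side" or "top"; returns (picture, depth): 480x640x3 uint8, red, green, blue; 480x640 float32, m along the optical axis (not along the pixel's ray), 0 where there is no reading.
- ctrl.camera_params(name): a dict with "mtx" (3x3 intrinsics, pixels), "T" (4x4, takes a point from camera to world coordinates). Camera axes: x right, y down, z forward; pixel columns grow to the right and rows downward; lengths in m; the calibration is good to about 2 mm. A picture is of the moment at which its call begins. camera_params takes no time and is no camera call.
- ctrl.close_job(): hands the job in; it is judged then, once.
The state is a dict: "time": time; "joint_positions": joint angles; "qd": joint speeds; "joint_torque": joint torques, N m; "position": TCP position; "tool_rot": TCP orientation; "ft_force": force on the tool from outside, world axes, zero at the start; "torque": the same for the moment, N m; "grip_width": opening from 0.0 (shut) to 1.0 (fully open); "grip_force": force on a finger pad.
Only numpy, scipy, OpenCV 4.12 (cv2) and the standard library are available. Lean on these libraries where they do the work, as an engineer would, in place of code of your own. Each camera call takes 0.05 s, during which the arm holds its last target. There are 200 camera calls.

## Working session

There is one attempt and no reset: what is moved stays moved. The work goes in short steps, Python scripts to look and compute and a shell command to move; the robot and the scene stay as the last step left them, time stands still between calls to the robot, and variables do not carry over. Pictures are saved under pics/ and viewed, at most 10 in all, crops included, and the job is handed in when it is done.

```bash
ls; mkdir -p pics; python3 - <<'E'
from bench import ctrl
import cv2,numpy as np
s=ctrl.get_state();print(s['time'],s['position'],s['tool_rot'],s['ft_force'],s['grip_width'])
for n in('top','side'):
    im,d=ctrl.get_image(n);cv2.imwrite(f'pics/{n}0.png',im[:,:,::-1]);np.savez(f'pics/{n}0.npz',im=im,d=d)
    p=ctrl.camera_params(n);print(n,p['mtx'],p['T'])
E
```

```text
pics
0.0 [ 0.27346187 -0.58901315  0.20244442] [-3.06584400e+00 -6.77157713e-01  8.43644522e-04] [-0.00566771  0.17431534  0.08506266] 0.9970634836824588
top [[536.67224797   0.         321.10220405]
 [  0.         536.67224797 248.42841093]
 [  0.           0.           1.        ]] [[ 0.0246852  -0.98788926  0.15318434  0.27509886]
 [-0.99966507 -0.02320177  0.01146432 -0.08706465]
 [-0.00777133 -0.15341603 -0.98813113  1.66879162]
 [ 0.          0.          0.          1.        ]]
side [[453.5828548    0.         321.79933283]
 [  0.         453.5828548  237.51448286]
 [  0.           0.           1.        ]] [[ 0.96505054 -0.14135917  0.22066952  0.26603063]
 [-0.26140396 -0.45952696  0.84882445 -1.06556012]
 [-0.01858552 -0.87684238 -0.48041859  0.64714203]
 [ 0.          0.          0.          1.        ]]
```

View pics/top0.png

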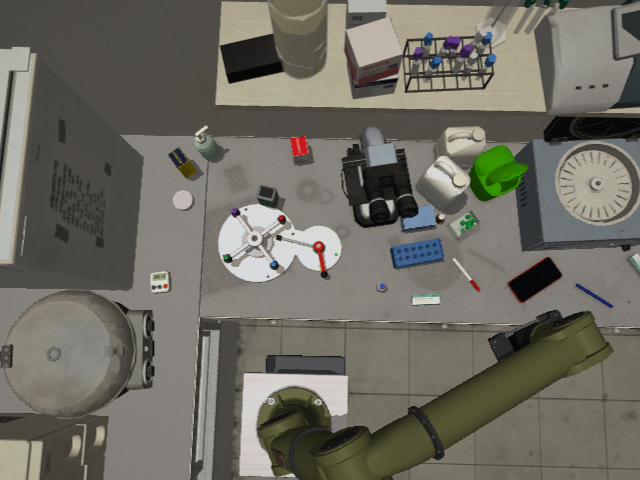

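View pics/side0.png

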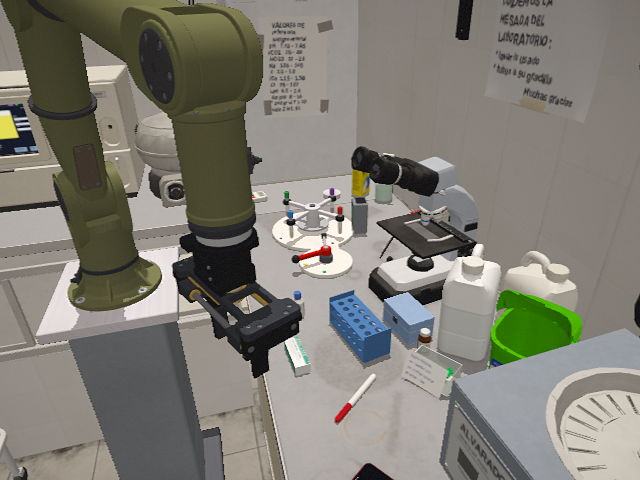

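The top view shows the carousel hub at (256,239), with the blue cap at (274,265), red (281,219), purple (236,212) and green (228,258). The reader is at (267,194), the brake pivot at (319,247) and the ball at (324,274). In the side view the arm is clear of the stand. Next I'll measure.

```bash
cat > h.py <<'E'
from bench import ctrl
import cv2,numpy as np
def ray(n,uv,z):
    p=ctrl.camera_params(n);T=np.array(p['T']);r=T[:3,:3]@np.linalg.inv(p['mtx'])@np.array([uv[0],uv[1],1.])
    o=T[:3,3];return o+r*(z-o[2])/r[2]
def proj(n,P):
    p=ctrl.camera_params(n);T=np.array(p['T']);c=T[:3,:3].T@(np.array(P)-T[:3,3]);c=np.array(p['mtx'])@c;return c[:2]/c[2]
H={'blue':[(100,125)],'red':[(0,6),(174,180)],'purple':[(126,150)],'green':[(50,85)]}
def blobs(im,col,box,smin=90,vmin=40):
    x0,y0,x1,y1=box;hsv=cv2.cvtColor(im,cv2.COLOR_RGB2HSV)[y0:y1,x0:x1]
    m=np.zeros(hsv.shape[:2],np.uint8)
    for a,b in H[col]: m|=cv2.inRange(hsv,(a,smin,vmin),(b,255,255))
    n,l,st,c=cv2.connectedComponentsWithStats(m)
    return sorted([(int(st[i,4]),c[i]+[x0,y0]) for i in range(1,n) if st[i,4]>=6],key=lambda t:-t[0])
E
python3 - <<'E'
from h import *
z=np.load('pics/top0.npz');im=z['im'];d=z['d']
for c in H:
    for a,uv in blobs(im,c,(205,185,345,290))[:3]: print(c,a,uv,ray('top',uv,.108),d[int(uv[1]),int(uv[0])])
# white decks
g=cv2.cvtColor(im,cv2.COLOR_RGB2HSV);m=cv2.inRange(g,(0,0,200),(180,40,255));m[:,:205]=0;m[:, 350:]=0;m[:190]=0;m[290:]=0
cs=max(cv2.findContours(m,0,1)[0],key=cv2.contourArea)[:,0]
P=np.array([ray('top',u,.012)[:2] for u in cs])
def fit(Q):
    for _ in range(6):
        A=np.c_[2*Q,np.ones(len(Q))];s=np.linalg.lstsq(A,(Q**2).sum(1),rcond=None)[0];r=np.sqrt(s[2]+s[:2]@s[:2])
        e=abs(np.hypot(*(Q-s[:2]).T)-r);Q=Q[e<max(.003,2*np.median(e))]
    return s[:2],r,len(Q)
print(fit(P[cs[:,0]<285]),fit(P[cs[:,0]>308]))
print(cs[:,0].min(),cs[:,0].max(),cs[:,1].min(),cs[:,1].max())
cv2.imwrite('pics/c0.png',cv2.resize(im[180:290,205:355,::-1],None,fx=5,fy=5,interpolation=cv2.INTER_CUBIC))
E
```

```text
blue 28 [273.39285714 263.89285714] [0.46790158 0.06976724 0.108     ] 1.5734404
red 155 [319.92903226 254.30967742] [ 0.49949615 -0.06594178  0.108     ] 1.6394215
red 29 [280.86206897 217.5862069 ] [0.60696847 0.05287648 0.108     ] 1.6011434
purple 27 [234.22222222 210.96296296] [0.62390529 0.19260986 0.108     ] 1.5971007
green 24 [225.91666667 257.08333333] [0.48474667 0.21018019 0.108     ] 1.5760764
green 17 [265.88235294 203.05882353] [0.65018934 0.09920665 0.108     ] 1.6459874
(array([0.57641422, 0.05313659]), np.float64(0.007709688256591824), 11) (array([ 0.53523835, -0.05867589]), np.float64(0.0678924923291177), 50)
279 340 225 267
```

View pics/c0.png

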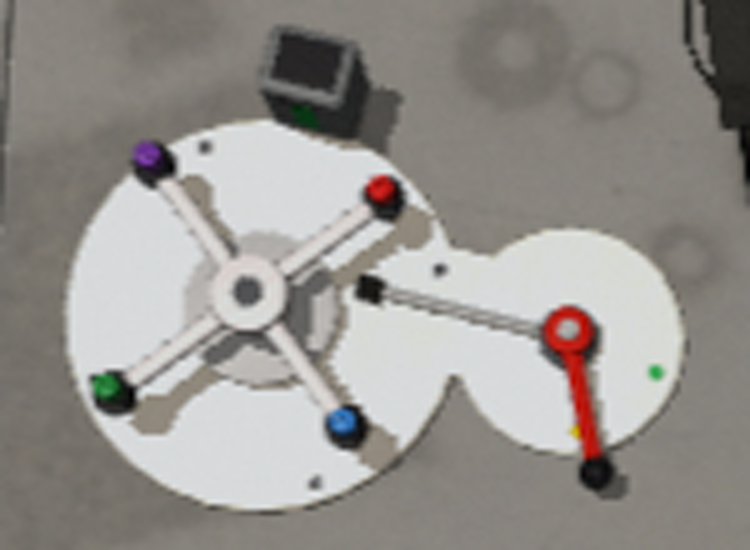

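The crop shows the spokes in an X, the reader top centred near (267,192.6), the boss at (318.6,246), the ball at (324,274), and the green "on" dot to the right of the pivot.

```bash
python3 - <<'E'
from h import *
z=np.load('pics/top0.npz');im=z['im'];d=z['d']
C=np.array([.5459,.1314])
g=cv2.cvtColor(im,cv2.COLOR_RGB2HSV);m=cv2.inRange(g,(0,0,170),(180,45,255));m[:,:205]=0;m[:,350:]=0;m[:190]=0;m[290:]=0
cs=max(cv2.findContours(m,0,1)[0],key=cv2.contourArea)[:,0]
P=np.array([ray('top',u,.012)[:2] for u in cs])
print(cs.min(0),cs.max(0))
def fit(Q):
    for _ in range(8):
        A=np.c_[2*Q,np.ones(len(Q))];s=np.linalg.lstsq(A,(Q**2).sum(1),rcond=None)[0];r=np.sqrt(s[2]+s[:2]@s[:2])
        e=abs(np.hypot(*(Q-s[:2]).T)-r);Q=Q[e<max(.003,2*np.median(e))]
    return s[:2],r,len(Q)
a=fit(P[cs[:,0]<285]);b=fit(P[cs[:,0]>308]);print(a,b)
boss=ray('top',(318.6,246),.052)[:2]
for n,p,off in(('deck',b[0],-81.03),('boss',boss,-81.03),('reader',ray('top',(267,192.6),.098)[:2],0),('win',ray('top',(265.88,203.06),.07)[:2],0)):
    v=p-C;print(n,p,np.hypot(*v),np.degrees(np.arctan2(v[1],v[0]))-off)
hh=cv2.inRange(g,(0,0,0),(180,255,60))
tip=ray('top',(205+595/5,180+471/5),.045)[:2];v=tip-boss;print('tip',tip,np.hypot(*v),np.degrees(np.arctan2(v[1],v[0]))%360)
for n,uv in(('b',(273.39,263.89)),('r',(280.86,217.59)),('p',(234.2,210.96)),('g',(225.9,257.08))):
    v=ray('top',uv,.108)[:2]-C;print(n,np.hypot(*v),np.degrees(np.arctan2(v[1],v[0])))
# reader top by depth
T=np.array(ctrl.camera_params('top')['T']);K=np.array(ctrl.camera_params('top')['mtx'])
yy,xx=np.mgrid[175:215,245:290];dd=d[yy,xx];c=np.stack([(xx-K[0,2])/K[0,0]*dd,(yy-K[1,2])/K[1,1]*dd,dd],-1)@T[:3,:3].T+T[:3,3]
k=(c[...,2]>.085)&(c[...,2]<.11);k[30:, 30:]=0
pts=c[k];pts=pts[pts[:,0]>.63];print('reader depth',len(pts),np.median(pts,0));print(cv2.minAreaRect(pts[:,:2].astype(np.float32)*1000))
E
```

```text
[218 204] [291 281]
(array([0.54628064, 0.13426151]), np.float64(0.12084188920349066), 130) (array([0., 0.]), np.float64(0.0), 0)
deck [0. 0.] 0.5614915582624551 -85.43616452936891
boss [ 0.53305732 -0.06048899] 0.19231827497505666 -12.798960818693033
reader [0.68496332 0.09833866] 0.1429393514543858 -13.373402591415127
win [0.65931768 0.10374877] 0.11673970871451429 -13.70141926177686
tip [ 0.44779301 -0.07898698] 0.08724780405117816 192.24056371460165
b 0.09939815475100686 -141.6859237992145
r 0.09946345810684756 -52.13072848848013
p 0.0992008855483165 38.148516509924185
g 0.09976368854179596 127.79908187906628
reader depth 264 [0.68229816 0.09882332 0.09838187]
((683.3261108398438, 101.14225769042969), (55.813087463378906, 45.36398696899414), 77.01336669921875)
  return _methods._mean(a, axis=axis, dtype=dtype,
  ret = ret.dtype.type(ret / rcount)
```

Measurements agree with the given sizes:
- Axis at (0.546, 0.131), tube radius 99.4 mm.
- Stand yaw about −13.1°, from the boss at 192.3 mm and the reader top at z = 98 mm.
- The blue spoke is at −142°, so the wheel needs +129° counterclockwise.

I'll push the purple spoke (38° → 167°), because that path on the far side keeps clear of the brake shoe. First move: close the fingers and go above the gap at −7°.

```bash
python3 -m inch '[[15,45,0,0,0,4],[32,90,0,0,0,8],[50,140,0,0,0,12],[70,190,0,0,0,16],[90,240,0,0,0,20],[108,290,0,0,0,24],[126,340,0,0,0,28],[146,390,0,0,0,32],[166,440,0,0,0,36],[186,490,0,0,0,40],[206,540,0,0,0,44],[228,590,0,0,0,48],[262,630,0,0,0,52],[297,672,0,0,0,52],[332,714,0,0,0,52],[332,714,0,0,0,52],[332,714,0,0,0,52]]' 0 10; python3 -c "
from h import *
from scipy.spatial.transform import Rotation as R
s=ctrl.get_state();print(s['joint_positions']);print(R.from_rotvec(s['tool_rot']).as_matrix())"
```

```text
time: 2.22
position: [0.6053, 0.124, 0.2028]
tool_rot: [-2.459, -1.954, 0.003]
ft_force: [0.8, -0.1, -0.4]
grip_width: 0.003
grip_force: 0.0
[ 0.3481873   0.33823516 -0.74458235  1.51480807  0.23096565  1.38049422
 -0.64035323]
[[ 2.26115324e-01  9.74099163e-01 -1.63732989e-03]
 [ 9.74100124e-01 -2.26116460e-01 -5.43061881e-04]
 [-8.99223362e-04 -1.47212863e-03 -9.99998512e-01]]
```

```bash
python3 -m inch '[[0,0,-40,0,0,0],[0,0,-80,0,0,0],[0,0,-110,0,0,0],[0,0,-125,0,0,0],[0,0,-136,0,0,0],[0,0,-136,0,0,0]]'; python3 -c "
import numpy as np
for a in range(-7,156,6):
  a0=np.radians(-7);b=np.radians(a);print(a,np.round(60*np.array([np.cos(b)-np.cos(a0),np.sin(b)-np.sin(a0)]),0))"
```

```text
time: 2.98
position: [0.6058, 0.1239, 0.0678]
tool_rot: [2.46, 1.953, -0.0]
ft_force: [-0.4, 0.1, -0.2]
grip_width: 0.004
grip_force: 0.0
-7 [0. 0.]
-1 [0. 6.]
5 [ 0. 13.]
11 [-1. 19.]
17 [-2. 25.]
23 [-4. 31.]
29 [-7. 36.]
35 [-10.  42.]
41 [-14.  47.]
47 [-19.  51.]
53 [-23.  55.]
59 [-29.  59.]
65 [-34.  62.]
71 [-40.  64.]
77 [-46.  66.]
83 [-52.  67.]
89 [-59.  67.]
95 [-65.  67.]
101 [-71.  66.]
107 [-77.  65.]
113 [-83.  63.]
119 [-89.  60.]
125 [-94.  56.]
131 [-99.  53.]
137 [-103.   48.]
143 [-107.   43.]
149 [-111.   38.]
155 [-114.   33.]
```

```bash
python3 -m inch '[[0,6,0,0,0,0],[0,13,0,0,0,0],[-1,19,0,0,0,0],[-2,25,0,0,0,0],[-4,31,0,0,0,0],[-7,36,0,0,0,0],[-10,42,0,0,0,0],[-14,47,0,0,0,0],[-19,51,0,0,0,0],[-23,55,0,0,0,0],[-29,59,0,0,0,0],[-34,62,0,0,0,0],[-40,64,0,0,0,0],[-46,66,0,0,0,0],[-52,67,0,0,0,0],[-59,67,0,0,0,0],[-65,67,0,0,0,0],[-65,67,0,0,0,0]]'; python3 - <<'E'
from h import *
im,d=ctrl.get_image('top');cv2.imwrite('pics/c1.png',cv2.resize(im[180:290,205:355,::-1],None,fx=5,fy=5,interpolation=cv2.INTER_CUBIC))
im,d=ctrl.get_image('side');cv2.imwrite('pics/s1.png',im[:,:,::-1])
E
```

```text
time: 5.22
position: [0.5404, 0.1913, 0.0676]
tool_rot: [2.46, 1.954, -0.0]
ft_force: [-0.6, -0.2, -0.5]
grip_width: 0.007
grip_force: 0.0
```

View pics/c1.png

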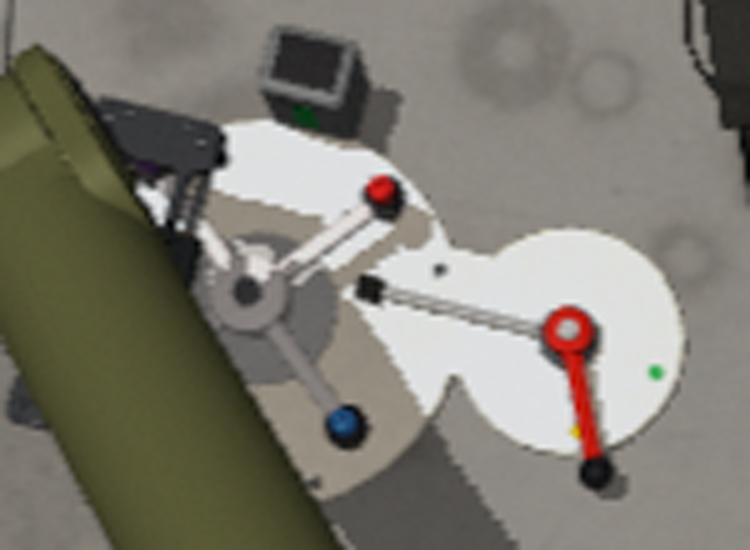

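The wheel looks unmoved (purple is still near (148,165) in the crop). I'll check the side view before going on.

```bash
python3 - <<'E'
from h import *
im=cv2.imread('pics/s1.png');print(proj('side',(.5404,.1913,.0676)),proj('side',(.5404,.1913,.0536)))
cv2.imwrite('pics/s1c.png',cv2.resize(im[150:280,230:400],None,fx=4.5,fy=4.5,interpolation=cv2.INTER_CUBIC))
E
```

```text
[304.70011381 202.61102995] [304.86508387 206.71910167]
```

View pics/s1c.png

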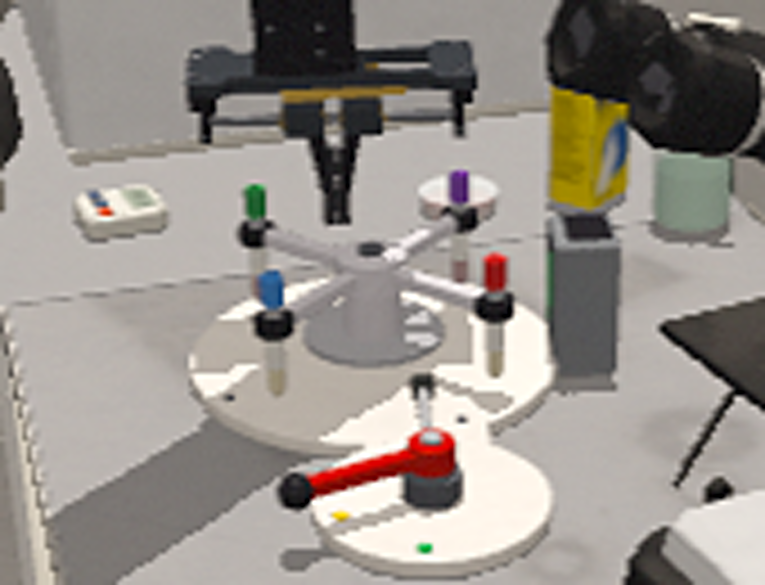

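The finger passed above the spokes. Its tip is at about crop (338,220), i.e. px (305,199), and I expected row 207. I'll measure the real tip position from depth.

```bash
python3 - <<'E'
from h import *
im,d=ctrl.get_image('side');p=ctrl.camera_params('side');T=np.array(p['T']);K=np.array(p['mtx'])
yy,xx=np.mgrid[175:206,295:316];dd=d[yy,xx];c=np.stack([(xx-K[0,2])/K[0,0]*dd,(yy-K[1,2])/K[1,1]*dd,dd],-1)@T[:3,:3].T+T[:3,3]
k=(c[...,1]>.14)&(c[...,1]<.26)&(c[...,2]>.05)
for r in range(14,31):
    q=c[r][k[r]]
    if len(q):print(175+r,len(q),xx[r][k[r]].min(),xx[r][k[r]].max(),np.round(np.median(q,0),4),np.round(q[:,0].min(),4),np.round(q[:,0].max(),4))
E
```

```text
189 7 300 307 [0.5339 0.1776 0.1193] 0.5255 0.5454
190 6 301 307 [0.5371 0.1788 0.1155] 0.5281 0.5466
191 6 301 307 [0.5375 0.1816 0.111 ] 0.5284 0.5461
192 6 301 307 [0.5367 0.1793 0.1086] 0.5278 0.5458
193 7 301 307 [0.5399 0.1792 0.1048] 0.5285 0.5443
194 6 302 307 [0.5395 0.1814 0.1004] 0.5303 0.5461
195 6 302 307 [0.5374 0.1762 0.0992] 0.531 0.5451
196 6 302 307 [0.5382 0.1802 0.095 ] 0.531 0.5446
197 6 302 307 [0.5377 0.1787 0.0922] 0.5301 0.5455
198 6 302 307 [0.5381 0.1809 0.0876] 0.5309 0.5457
199 6 302 307 [0.5377 0.1796 0.0857] 0.5301 0.5446
202 2 295 296 [0.5107 0.1872 0.0755] 0.5099 0.5115
203 12 295 315 [0.5461 0.1499 0.0829] 0.5065 0.5613
204 12 295 315 [0.5214 0.1643 0.0774] 0.5067 0.5607
205 10 295 304 [0.5177 0.161  0.076 ] 0.5066 0.5295
```

The tip is really at z ≈ 0.083, about 30 mm higher than stated with the fingers shut, while its xy is right. The finger now sits at 95°, between the purple and green spokes, so I can lower it here and push the green spoke (128° → 257°). First I'll check the gripper hardware's clearance above the tubes.

```bash
python3 - <<'E'
from h import *
im,d=ctrl.get_image('side');p=ctrl.camera_params('side');T=np.array(p['T']);K=np.array(p['mtx'])
yy,xx=np.mgrid[155:206,262:345];dd=d[yy,xx];c=np.stack([(xx-K[0,2])/K[0,0]*dd,(yy-K[1,2])/K[1,1]*dd,dd],-1)@T[:3,:3].T+T[:3,3]
k=(abs(c[...,1]-.19)<.075)&(c[...,2]>.112)
for x in range(0,83,3):
    q=c[:,x][k[:,x]]
    if len(q):print(262+x,np.round(q[q[:,2].argmin()],3))
E
python3 -c "
import numpy as np
for a in range(95,245,5):
  a0=np.radians(95);b=np.radians(a);print(a,np.round(60*np.array([np.cos(b)-np.cos(a0),np.sin(b)-np.sin(a0)]),0))"
```

```text
271 [0.441 0.176 0.182]
274 [0.447 0.172 0.158]
277 [0.461 0.202 0.154]
280 [0.476 0.23  0.165]
283 [0.474 0.171 0.167]
286 [0.483 0.171 0.166]
289 [0.492 0.172 0.165]
292 [0.5   0.165 0.164]
295 [0.507 0.159 0.158]
298 [0.521 0.183 0.141]
301 [0.528 0.181 0.115]
304 [0.538 0.183 0.12 ]
307 [0.545 0.174 0.116]
310 [0.55 0.15 0.16]
313 [0.558 0.143 0.161]
316 [0.568 0.15  0.167]
319 [0.577 0.148 0.166]
322 [0.586 0.147 0.166]
325 [0.594 0.144 0.166]
328 [0.602 0.141 0.166]
331 [0.61  0.135 0.155]
334 [0.618 0.133 0.18 ]
95 [0. 0.]
100 [-5. -1.]
105 [-10.  -2.]
110 [-15.  -3.]
115 [-20.  -5.]
120 [-25.  -8.]
125 [-29. -11.]
130 [-33. -14.]
135 [-37. -17.]
140 [-41. -21.]
145 [-44. -25.]
150 [-47. -30.]
155 [-49. -34.]
160 [-51. -39.]
165 [-53. -44.]
170 [-54. -49.]
175 [-55. -55.]
180 [-55. -60.]
185 [-55. -65.]
190 [-54. -70.]
195 [-53. -75.]
200 [-51. -80.]
205 [-49. -85.]
210 [-47. -90.]
215 [-44. -94.]
220 [-41. -98.]
225 [ -37. -102.]
230 [ -33. -106.]
235 [ -29. -109.]
240 [ -25. -112.]
```

```bash
python3 -m inch '[[0,0,-10,0,0,0],[0,0,-20,0,0,0],[0,0,-27,0,0,0],[0,0,-27,0,0,0],[-5,-1,-27,0,0,0],[-10,-2,-27,0,0,0],[-15,-3,-27,0,0,0],[-20,-5,-27,0,0,0],[-25,-8,-27,0,0,0],[-29,-11,-27,0,0,0],[-33,-14,-27,0,0,0],[-37,-17,-27,0,0,0],[-41,-21,-27,0,0,0]]'; python3 - <<'E'
from h import *
im,d=ctrl.get_image('side')
for c in H:
    for a,uv in blobs(im,c,(265,175,355,235))[:2]: print(c,a,uv)
E
```

```text
time: 7.05
position: [0.4994, 0.1704, 0.0405]
tool_rot: [-2.46, -1.954, -0.0]
ft_force: [0.5, 0.3, -0.6]
grip_width: 0.006
grip_force: 0.7
blue 38 [307.84210526 216.68421053]
red 37 [345.83783784 202.43243243]
purple 11 [315.36363636 190.90909091]
green 28 [278.53571429 201.03571429]
green 12 [352.  211.5]
```

The wheel turns now.

```bash
python3 -m inch '[[-3,-4,0,0,0,0],[-6,-9,0,0,0,0],[-8,-13,0,0,0,0],[-10,-18,0,0,0,0],[-12,-23,0,0,0,0],[-13,-28,0,0,0,0],[-14,-34,0,0,0,0],[-14,-39,0,0,0,0],[-14,-44,0,0,0,0],[-13,-49,0,0,0,0],[-12,-54,0,0,0,0],[-10,-59,0,0,0,0],[-8,-64,0,0,0,0],[-6,-69,0,0,0,0],[-3,-73,0,0,0,0],[0,-77,0,0,0,0],[4,-81,0,0,0,0],[4,-81,0,0,0,0]]'; python3 - <<'E'
from h import *
C=np.array([.5459,.1314])
for n in('top','side'):
  im,d=ctrl.get_image(n)
  cv2.imwrite(f'pics/{n}2.png',im[:,:,::-1])
  for c in H:
    for a,uv in blobs(im,c,(205,185,345,290) if n=='top' else (255,170,365,235))[:3]:
        v=ray(n,uv,.104)[:2]-C;print(n,c,a,uv,np.hypot(*v),np.degrees(np.arctan2(v[1],v[0])))
E
```

```text
time: 9.35
position: [0.5041, 0.0885, 0.0405]
tool_rot: [2.46, 1.952, -0.001]
ft_force: [0.3, -0.6, 0.3]
grip_width: 0.004
grip_force: 0.0
top blue 32 [271.375  208.9375] 0.10033201355668277 -29.143445559592358
top red 155 [319.92903226 254.30967742] 0.20254058782915707 -103.07754127732082
top red 34 [225.14705882 220.41176471] 0.10058963726454805 60.51762136490155
top purple 26 [235.42307692 265.92307692] 0.0997201287233438 149.77212223564322
top green 23 [281.86956522 254.26086957] 0.09789141841050925 -119.58292381606587
top green 18 [265.72222222 202.94444444] 0.11010982727145721 -16.472541834699367
top green 6 [335.5 254. ] 0.24703526486779012 -100.21897362942913
side blue 37 [344.94594595 204.59459459] 0.10794999363596852 -38.55013261540759
side red 9 [320.22222222 186.44444444] 0.1005660795162849 58.81790063751849
side purple 12 [279.5 197. ] 0.09582072675034545 153.11935260637773
side green 44 [301.65909091 216.20454545] 0.11616310451386434 -116.22785006736476
side green 12 [352.  211.5] 0.1469950936256744 -52.691980685393894
```

Top view: the wheel is at −29.6° on average over the four caps, so 16.5° remain.

```bash
python3 -m inch '[[2,-2,0,0,0,0],[5,-4,0,0,0,0],[8,-6,0,0,0,0],[10,-8,0,0,0,0],[12,-9,0,0,0,0],[13.3,-9.8,0,0,0,0],[13.3,-9.8,0,0,0,0],[13.3,-9.8,0,0,0,0]]'; cat > m.py <<'E'
from h import *
C=np.array([.5459,.1314])
im,d=ctrl.get_image('top')
for c,o in(('blue',0),('red',90),('purple',180),('green',270)):
  for a,uv in blobs(im,c,(205,185,345,290)):
    v=ray('top',uv,.106)[:2]-C;r=np.hypot(*v)
    if a>18 and r<.107:print(c,a,uv,r,(np.degrees(np.arctan2(v[1],v[0]))-o+180)%360-180)
E
python3 m.py
```

```text
time: 10.45
position: [0.5172, 0.0793, 0.0406]
tool_rot: [2.46, 1.953, -0.0]
ft_force: [-0.2, 0.1, -0.2]
grip_width: 0.004
grip_force: 0.1
red 33 [222.24242424 226.87878788] 0.09921877190761853 -17.188570005884657
purple 24 [242.29166667 269.        ] 0.0993972223849815 -17.11251853122991
green 25 [285.2  247.52] 0.09855776369914632 -16.69068650105129
```

3.9° more, which is about 4.1 mm along the tangent.

```bash
python3 -m inch '[[1.2,-0.7,0,0,0,0],[2.4,-1.4,0,0,0,0],[3.6,-2,0,0,0,0],[3.6,-2,0,0,0,0],[3.6,-2,0,0,0,0]]'; python3 m.py
```

```text
time: 11.12
position: [0.5208, 0.0775, 0.0406]
tool_rot: [2.46, 1.954, 0.0]
ft_force: [-0.8, 0.3, -0.2]
grip_width: 0.003
grip_force: 0.3
red 32 [221.34375 228.6875 ] 0.10004009840730758 -13.761195575465251
purple 26 [244.30769231 269.57692308] 0.09931627066463192 -13.538721549183066
green 22 [285.90909091 245.90909091] 0.09914293020251708 -13.680663085076162
```

The wheel is at −13.65° against −13.1°, about 1 mm off. I'll back off the spoke, lift and verify, and map the obstacles near the brake side from the first depth image.

```bash
python3 -m inch '[[-4,2,0,0,0,0],[-9,5,0,0,0,0],[-9,5,20,0,0,0],[-9,5,60,0,0,0],[-9,5,100,0,0,0],[-9,-30,130,0,0,0],[-19,-80,130,0,0,0],[-33,-103,130,0,0,0],[-33,-103,130,0,0,0]]'; python3 m.py; python3 - <<'E'
from h import *
z=np.load('pics/top0.npz');d=z['d'];p=ctrl.camera_params('top');T=np.array(p['T']);K=np.array(p['mtx'])
yy,xx=np.mgrid[120:300,300:440];dd=d[yy,xx];c=np.stack([(xx-K[0,2])/K[0,0]*dd,(yy-K[1,2])/K[1,1]*dd,dd],-1)@T[:3,:3].T+T[:3,3]
k=(c[...,2]>.06)&(c[...,0]<.75)&(c[...,1]>-.3)&(c[...,1]<-.09)
q=c[k]
for y in np.arange(-.30,-.09,.02):
    s=q[(q[:,1]>=y)&(q[:,1]<y+.02)]
    if len(s):print(round(y,2),len(s),np.round(s[s[:,0].argmin()],3))
im,_=ctrl.get_image('top');cv2.imwrite('pics/c3.png',cv2.resize(im[180:290,205:355,::-1],None,fx=5,fy=5,interpolation=cv2.INTER_CUBIC))
E
```

```text
time: 12.3
position: [0.4867, -0.0276, 0.1705]
tool_rot: [2.463, 1.948, -0.002]
ft_force: [0.3, 0.8, -0.1]
grip_width: 0.009
grip_force: 0.0
blue 29 [262.79310345 205.31034483] 0.10034006220517414 -13.25201065026576
red 32 [221.34375 228.6875 ] 0.10004009840730758 -13.761195575465251
purple 25 [244.2  269.52] 0.09923694295787261 -13.742192837121905
-0.3 387 [ 0.478 -0.295  0.066]
-0.28 577 [ 0.566 -0.278  0.329]
-0.26 378 [ 0.409 -0.251  0.063]
-0.24 457 [ 0.555 -0.222  0.326]
-0.22 616 [ 0.554 -0.212  0.329]
-0.2 616 [ 0.556 -0.196  0.341]
-0.18 290 [ 0.639 -0.161  0.155]
-0.16 241 [ 0.638 -0.158  0.158]
-0.14 94 [ 0.682 -0.14   0.091]
```

View pics/c3.png

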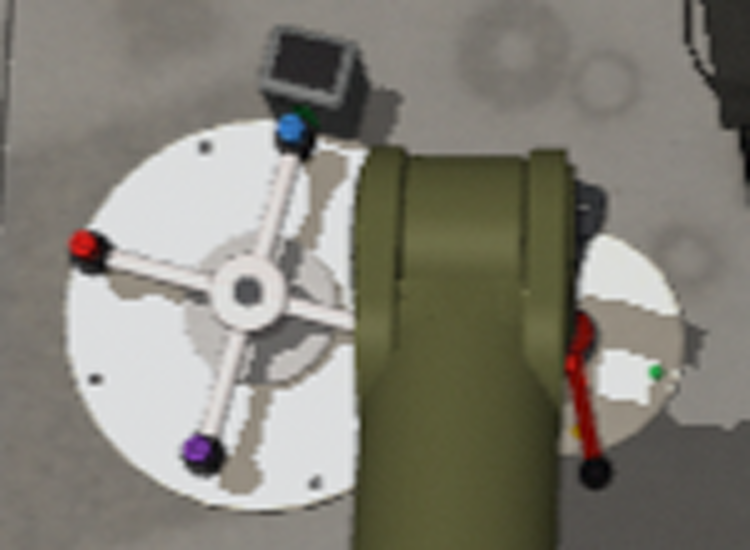

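The view confirms it: blue is at (292,130) in the crop, in front of the green window, and the wheel did not move on release. Now I'll lower beside the lever on its carousel side.

```bash
python3 -m inch '[[-5,-3,-40,0,0,0],[-5,-3,-80,0,0,0],[-5,-3,-120,0,0,0],[-5,-3,-140,0,0,0],[-5,-3,-150,0,0,0],[-5,-3,-158,0,0,0],[-5,-3,-158,0,0,0]]'; python3 -c "
import numpy as np
for a in range(150,240,6):
  a0=np.radians(150);b=np.radians(a);print(a,np.round(60*np.array([np.cos(b)-np.cos(a0),np.sin(b)-np.sin(a0)]),0))"
python3 - <<'E'
from h import *
im,d=ctrl.get_image('side');cv2.imwrite('pics/s4.png',cv2.resize(im[150:290,230:400,::-1],None,fx=4.2,fy=4.2,interpolation=cv2.INTER_CUBIC))
E
```

```text
time: 13.28
position: [0.4829, -0.0279, 0.0127]
tool_rot: [2.459, 1.955, 0.0]
ft_force: [0.1, -0.1, 0.9]
grip_width: 0.005
grip_force: 0.0
150 [0. 0.]
156 [-3. -6.]
162 [ -5. -11.]
168 [ -7. -18.]
174 [ -8. -24.]
180 [ -8. -30.]
186 [ -8. -36.]
192 [ -7. -42.]
198 [ -5. -49.]
204 [ -3. -54.]
210 [  0. -60.]
216 [  3. -65.]
222 [  7. -70.]
228 [ 12. -75.]
234 [ 17. -79.]
```

View pics/s4.png

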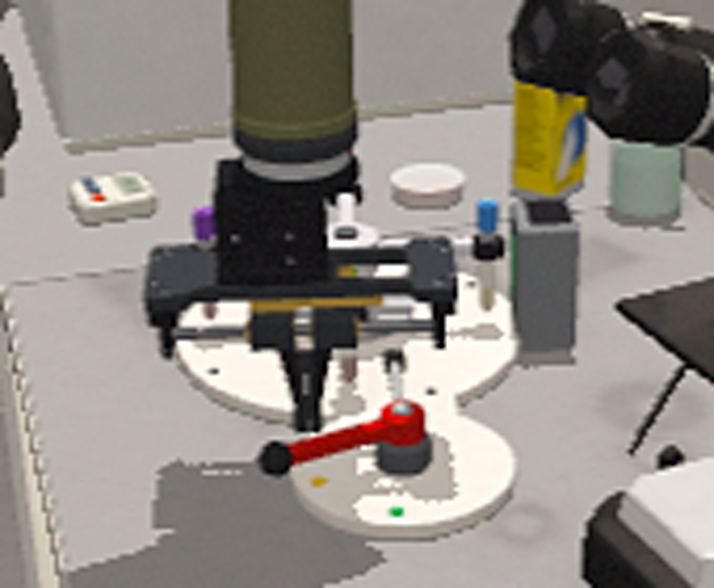

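The fingertip is down behind the lever (tip at (308,428) in the crop, lever from (275,455) to (405,420)). Push the lever round.

```bash
python3 -m inch '[[-4,-7,0,0,0,0],[-7,-14,0,0,0,0],[-9,-21,0,0,0,0],[-10,-27,0,0,0,0],[-10,-33,0,0,0,0],[-10,-39,0,0,0,0],[-9,-45,0,0,0,0],[-7,-51,0,0,0,0],[-5,-57,0,0,0,0],[-2,-63,0,0,0,0],[1,-68,0,0,0,0],[5,-73,0,0,0,0],[5,-73,0,0,0,0]]'; cat > b.py <<'E'
from h import *
im,d=ctrl.get_image('side')
for n in('side','top'):
    im,d=ctrl.get_image(n)
    for a,uv in blobs(im,'red',(280,225,360,290) if n=='side' else (305,235,350,290)):print(n,a,uv)
    cv2.imwrite(f'pics/b_{n}_{ctrl.get_state()["time"]:.1f}.png',cv2.resize(im[150:290,230:400,::-1] if n=='side' else im[180:290,205:355,::-1],None,fx=4.2,fy=4.2,interpolation=cv2.INTER_CUBIC))
E
python3 b.py; ls pics/b_*
```

```text
time: 14.95
position: [0.488, -0.1021, 0.0126]
tool_rot: [2.46, 1.953, 0.0]
ft_force: [0.0, -0.4, 0.3]
grip_width: 0.005
grip_force: 0.0
side 136 [323.30882353 254.5       ]
pics/b_side_15.1.png
pics/b_top_15.1.png
```

View pics/b_side_15.1.png

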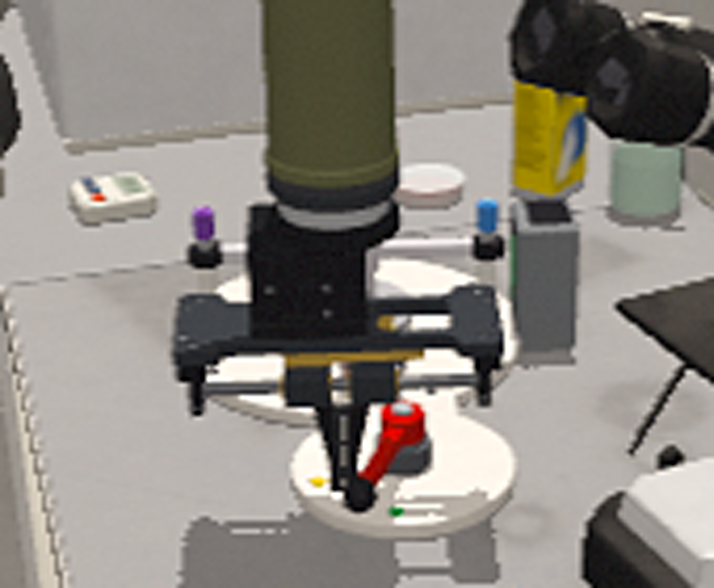

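The lever is most of the way: the ball is at (360,492) in the crop, close to the green dot at (397,512). Continue gently.

```bash
python3 -m inch '[[2,-2,0,0,0,0],[4,-3,0,0,0,0],[6,-5,0,0,0,0],[8,-6,0,0,0,0],[8,-6,0,0,0,0]]'; cat > t.py <<'E'
from h import *
im,d=ctrl.get_image('side');g=im[250:285,300:340].max(2)
m=(g<45).astype(np.uint8);n,l,st,c=cv2.connectedComponentsWithStats(m)
P=np.array([.5331,-.0605])
for i in range(1,n):
    if st[i,4]>8:
        w=ray('side',c[i]+[300,250],.041)[:2]-P;print(st[i],np.hypot(*w),'q=',np.radians((np.degrees(np.arctan2(w[1],w[0]))%360)-166.9-20.05))
for a,uv in blobs(im,'red',(280,225,360,290)):print(a,uv)
E
python3 t.py
```

```text
time: 15.72
position: [0.4959, -0.1076, 0.0126]
tool_rot: [2.46, 1.953, 0.0]
ft_force: [0.3, -0.0, 0.0]
grip_width: 0.007
grip_force: 0.1
[ 10   0  14  22 150] 0.05475030006524068 q= 0.8136506865255594
138 [324.10869565 254.53623188]
```

```bash
python3 -m inch '[[0.8,-0.6,0,0,0,0],[1.6,-1.2,0,0,0,0],[2.4,-1.8,0,0,0,0],[2.4,-1.8,0,0,0,0]]'; python3 -c "
from h import *
s=ctrl.get_state();print(s['ft_force'],s['torque'],s['position'])"; python3 t.py
```

```text
time: 16.27
position: [0.4982, -0.1092, 0.0126]
tool_rot: [2.46, 1.954, 0.0]
ft_force: [-0.1, -0.6, -1.4]
grip_width: 0.004
grip_force: 0.3
[-0.10620664 -0.56316185 -1.43472414] [ 0.12153683  0.02581803 -0.05907513] [ 0.49817479 -0.10920152  0.01259462]
[ 11   0  14  23 154] 0.05441500646931043 q= 0.8664917130390187
125 [324.648 254.912]
```

Still no stop force, so I'll go a little further.

```bash
python3 -m inch '[[0.8,-0.5,0,0,0,0],[1.6,-1,0,0,0,0],[2.4,-1.6,0,0,0,0],[2.4,-1.6,0,0,0,0]]'; python3 t.py
```

```text
time: 16.82
position: [0.5006, -0.1109, 0.0126]
tool_rot: [2.46, 1.954, 0.0]
ft_force: [-0.9, -0.0, -1.3]
grip_width: 0.002
grip_force: 0.3
[ 12   0  15  23 164] 0.05413865772390551 q= 0.9207960122255571
113 [325.23893805 255.32743363]
```

```bash
python3 -m inch '[[0.8,-0.5,0,0,0,0],[1.6,-1,0,0,0,0],[2.4,-1.6,0,0,0,0],[2.4,-1.6,0,0,0,0]]'; python3 t.py
```

```text
time: 17.38
position: [0.5015, -0.1114, 0.0124]
tool_rot: [-2.458, -1.952, 0.003]
ft_force: [-5.4, 3.3, 3.7]
grip_width: 0.001
grip_force: 2.8
[ 12   0  15  23 173] 0.05470429516028053 q= 0.9416471733892302
110 [325.38181818 255.24545455]
```

The force rose to about 7 N and motion stalled, so the lever is at its stop. Draw back, lift and check.

```bash
python3 -m inch '[[-4,3,0,0,0,0],[-12,10,0,0,0,0],[-12,10,30,0,0,0],[-12,10,80,0,0,0],[-12,10,130,0,0,0],[-12,10,170,0,0,0],[-40,-30,190,0,0,0],[-60,-80,190,0,0,0],[-80,-130,190,0,0,0],[-95,-180,190,0,0,0],[-110,-230,190,0,0,0],[-125,-280,190,0,0,0],[-125,-280,190,0,0,0],[-125,-280,190,0,0,0]]'; python3 m.py; python3 b.py; python3 t.py; ls -t pics|head -3
```

```text
time: 19.18
position: [0.3781, -0.3916, 0.2024]
tool_rot: [-2.46, -1.954, -0.001]
ft_force: [0.6, 1.0, 0.3]
grip_width: 0.006
grip_force: 0.0
blue 29 [262.89655172 205.51724138] 0.09980897871364294 -13.521735354673893
red 32 [221.34375 228.6875 ] 0.10004009840730758 -13.761195575465251
purple 25 [244.2  269.52] 0.09923694295787261 -13.742192837121905
green 23 [286.         245.82608696] 0.09933562265647158 -13.502778189501555
side 134 [324.96268657 254.15671642]
top 159 [326.36477987 249.1509434 ]
[20 15  7  8 39] 0.09323642722602031 q= 1.1515494404828504
134 [324.96268657 254.15671642]
b_top_19.4.png
b_side_19.3.png
b_top_15.1.png
```

View pics/b_top_19.4.png

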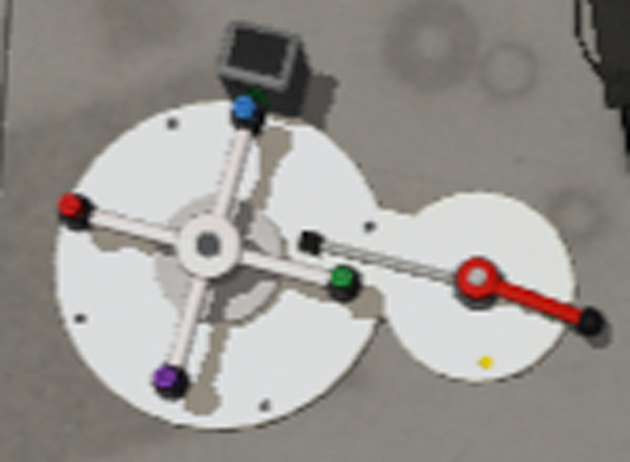

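The blue tube at (245,108) stands in front of the window, and the lever covers the green dot with its ball at (592,322). The arm is clear, so I'm handing it in.

```bash
python3 -c "
from bench import ctrl
print(ctrl.close_job())"
```

```text
the job is handed in; nothing more can be done
None
```

The job is handed in, with no verdict returned: the blue tube stands about 1 mm from the read spot by camera, the brake lever is at its stop, and the arm is drawn back clear at about 19 s of the 54 s allowed.

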